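# Tally the large colony

## Robot

A 7-joint arm with a two-finger parallel gripper is mounted at the origin on the work surface. World frame = base frame: x ahead of the robot, y to its left, z up, the work surface at z = 0. Lengths are in m, angles in rad, forces in N, time in s.
With the tool pointing down it reaches from about 0.4 to 0.875 m from the base axis. Payload 6.5 kg.
Tool frame: the origin (TCP) lies between the finger pads, 19 mm behind the fingertips; this is the grasp point; z points along the fingers, y is the line along which they close (so a half turn about z gives the same grasp; the last joint's range is limited). The gripper opens to 88 mm and grips with 3 to 60 N. Pads are 18 mm wide; open, the fingers measure 123 mm over their backs; the gripper's body (75 mm by 187 mm) begins 45 mm behind the grasp point.
Start: joints at [1.219, 0.536, -0.004, 1.538, 0.003, 1.067, -0.071], TCP at [0.183, -0.624, 0.257] pointing down, gripper open.
Joint ranges: [-2.7, 2.7], [-0.37, 2.16], [-1.27, 1.26], [0.24, 2.4], [-1.31, 4.45], [0.19, 1.91], [-2.76, 2.76]. Speed limits (rad/s): [2.39, 2.39, 3.14, 3.14, 3.14, 3.14, 3.14].

## Interface

Orientations are given as a 3x3 rotation matrix whose columns are the frame's x, y, z axes.
In Python, from plant import bot gives the robot as it stands. The module is installed in compiled form; this text tells all that it offers.
- The arm moves only by the tool send_rows, never from a script. Its argument "rows" is a list of rows, each a list of 7 numbers: the opening, from 0 (shut) to 1 (fully open), then the shift along the tool's x, y, z in mm, then the turn, a rotation vector about the tool's x, y, z in rad. In form: [[claw, tx, ty, tz, wx, wy, wz], ...]. A call has 1 to 20 rows; each row is the pose to reach, as a shift and turn from the pose commanded when the call began, along the tool's axes at that moment; what a row does not reach only later rows make up. A row lasts 1/8 s, in which the tool goes at most 62.5 mm and 10.7 degrees, less where a joint would pass 70% of its speed; a pose out of reach is approached as far as the arm can. A call with a gripper value outside its range is refused whole. The fingers move at their own pace and stop on an object; the grip force is fixed at half the most. Time passes only in rows, so rows that repeat a pose let the fingers close. It gives the time, the measured TCP pose, the force, the opening and the grip force at its end, in the units of the state.
- bot.observe(): the state, without advancing time (a new reading comes with each control period).
- bot.grab_frame(name): name is "side" or "top"; returns the picture (384x512x3 uint8, red, green, blue); there is no depth.
- bot.camera_params(name): a dict with "K" (3x3 intrinsics, pixels), "k1" (the pictures are not rectified: a ray, as slopes to the right and down, at radius r is drawn at 1 + k1 r^2 times it, then the intrinsics apply), "xyz" and "attitude" of the camera in the world. Camera axes: x right, y down, z forward; pixel columns grow to the right and rows downward; lengths in m; the calibration is good to about 2 mm. A picture is of the moment at which its call begins. camera_params takes no time and is no camera call.
- bot.finish_job(): hands the job in; it is judged then, once.
The state is a dict: "t": time; "joint_pos": joint angles; "qd": joint speeds; "effort": joint torques, N m; "tool_pos": TCP position; "tcp_rot": TCP orientation; "contact_force": force on the tool from outside, world axes, zero at the start; "torque": the same for the moment, N m; "grip_width": finger opening in m; "gripper_force": force on a finger pad.
Only numpy, scipy, OpenCV 4.12 (cv2) and the standard library are available. Lean on these libraries where they do the work, as an engineer would, in place of code of your own. Each camera call takes 0.05 s, during which the arm holds its last target. There are 200 camera calls.

## Task

Register the large colony on the tally counter: with the fingers pointing down, point at the one large colony, holding the fingertips about 2 cm above its middle for three full seconds without contact, then press the counter's wide bar key all the way down and let it come back up. Do not dip down over the middle of either other dish, do not press the small round key, touch none of the dishes, and leave everything lying where it is; nothing is picked up.

Things in the scene. Friction and masses are not known exactly. Their poses are not given: they have to be found in the camera images.
- dish_large: Loose 90 mm outer diameter petri dish, lid off, clear plastic, 15 mm high with a 2 mm wall; tan agar fills it to 6 mm above the bench; one large cream-white colony (28 mm, lobed edge) grows on the agar, its centre 18 mm from the dish's centre along the dish's +x. Origin: centre of the underside, z up.
- large_colony (a point): Centre of the top of that large colony, 8 mm above the bench.
- dish_dots: Loose 90 mm outer diameter petri dish, lid off, clear plastic, 15 mm high with a 2 mm wall; tan agar fills it to 6 mm above the bench; about a dozen small cream-white dots (5 mm) scattered on it. Origin: centre of the underside.
- dish_streak: Loose 90 mm outer diameter petri dish, lid off, clear plastic, 15 mm high with a 2 mm wall; tan agar fills it to 6 mm above the bench; a thin cream-white zigzag line drawn across it. Origin: centre of the underside.
- counter: Tally counter, a flat white plastic box fixed to the bench, 100 mm (its x) by 170 mm (its y), top 35 mm above the bench, with a display strip along its far edge. Two grey keys stand 10 mm proud of the top: a wide bar key and a small round one, 90 mm apart along y. Origin: centre of the underside; z up; yaw up to 0.35 rad either way.
- bar_key_top (a point): Centre of the top of the wide bar key (30 mm along the counter's x, 60 mm along its y), 45 mm above the bench when up. It lies at x -15, y -35 mm in the counter's frame.
- bar_key (a joint): How far the bar key is pressed: 0 up, 0.005 m fully down. It springs back; it starts to move at 1.5 N and is fully down at 4 N.
- round_key_top (a point): Centre of the top of the small round key (18 mm across, clears the tally), 45 mm above the bench, at x -15, y +55 mm in the counter's frame.
- round_key (a joint): How far the round key is pressed: 0 up, 0.005 m fully down; same spring.
- beaker: Loose clear plastic beaker, 72 mm across, 85 mm tall, to the left of the dishes. Origin: centre of the underside.
- forceps: Loose steel forceps lying on the bench beyond the dishes, 139 mm long (along its x), 6 mm thick. Origin: on the bench under its middle.
- lids: Loose stack of three clear dish lids, 94 mm across, 27 mm high, beyond the dishes. Origin: centre of the underside.
Things that resemble listed ones, but are neither listed nor needed, are in the scene too. Of the things that look like the counter, take the one that is farthest to the robot's left at the start.

How it is judged:
By the outcome, as a careful person would: the job done as asked, in the order asked, and still so for the second after the job is handed in, with the robot touching nothing.
It also fails if it takes over 38 s, if anything falls off the work surface, if the arm or the gripper's body presses on something with over 40 N, if the wrist force passes 120 N, or if a joint passes its speed limit or range.

## Working session

There is one attempt and no reset: what is moved stays moved. The work goes in short steps, Python scripts to look and compute and a tool call to move; the robot and the scene stay as the last step left them, time stands still between calls to the robot, and variables do not carry over. Pictures are saved under pics/ and viewed, at most 10 in all, crops included, and the job is handed in when it is done.

Besides the shell and the picture viewer there is one more tool, called after ">>>" as name(argument=value, ...) on one line, values as JSON. send_rows: Moves the arm, as the interface text tells. Its arguments: {"type":"object","properties":{"rows":{"type":"array"}},"required":["rows"]}

```bash
mkdir -p pics
python3 - <<'E'
from plant import bot
import cv2
for n in("top","side"):
    cv2.imwrite(f"pics/{n}0.png",cv2.resize(bot.grab_frame(n)[:,:,::-1],(800,600),interpolation=cv2.INTER_CUBIC)); print(n,bot.camera_params(n))
s=bot.observe();print(s['t'],s['tool_pos'],s['tcp_rot'],s['contact_force'])
E
```

```text
top {'K': array([[406.27162043,   0.        , 251.09371244],
       [  0.        , 406.27162043, 195.41055119],
       [  0.        ,   0.        ,   1.        ]]), 'k1': -0.09647249643365695, 'xyz': array([0.40878158, 0.01355727, 1.61028928]), 'attitude': array([[ 0.01213105, -0.99533924,  0.09566942],
       [-0.99984764, -0.01327537, -0.01133379],
       [ 0.01255101, -0.09551735, -0.99534864]])}
side {'K': array([[397.44398914,   0.        , 248.75696896],
       [  0.        , 397.44398914, 200.25688738],
       [  0.        ,   0.        ,   1.        ]]), 'k1': 0.005727726034031528, 'xyz': array([0.07905105, 0.79087909, 0.77411133]), 'attitude': array([[-0.84198198, -0.33068775,  0.42627686],
       [-0.53944425,  0.50411015, -0.67444263],
       [ 0.00813942, -0.79782114, -0.60283926]])}
0.1 [ 0.18309255 -0.62314756  0.25664251] [[ 9.59415742e-01  2.81994943e-01 -5.34255491e-04]
 [ 2.81995427e-01 -9.59414705e-01  1.41542152e-03]
 [-1.13430863e-04 -1.50863529e-03 -9.99998856e-01]] [ 0.15508155 -0.82559995  0.00681431]
```

View pics/top0.png

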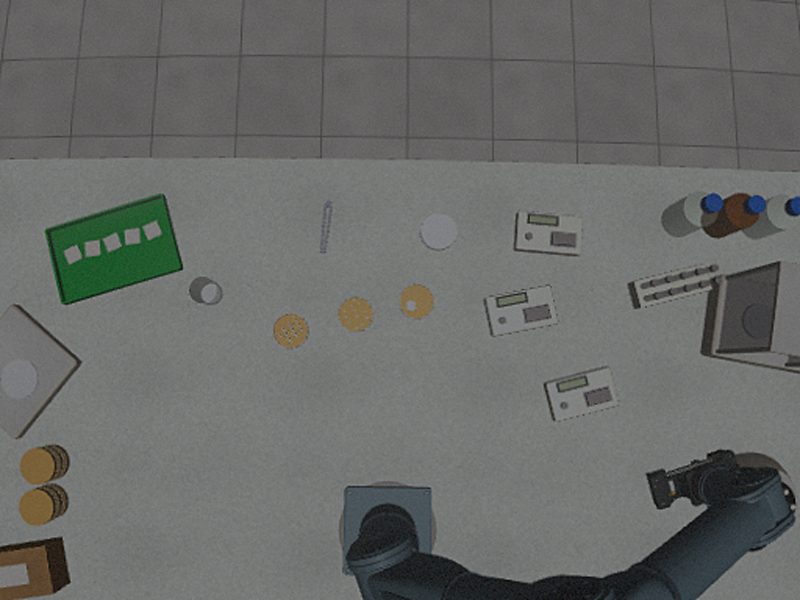

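View pics/side0.png

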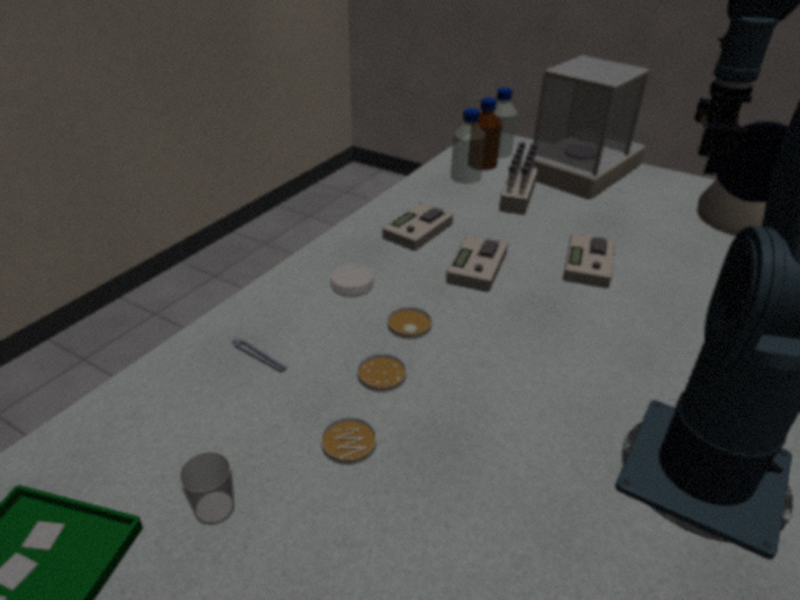

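The top view shows the colony dish at about (416,301) with the colony at (411,306). The leftmost counter is the middle one at (521,310), and its bar key is at (537,313). In the side view that dish is at (409,322) and the counter at (478,262). I'll enlarge both.

Run:
```python
from plant import bot
import cv2
for n,(x0,y0,w,h) in {"top":(245,170,120,60),"side":(235,140,100,80)}.items():
    im=bot.grab_frame(n)[:,:,::-1][y0:y0+h,x0:x0+w]
    f=6
    cv2.imwrite(f"pics/{n}1.png",cv2.convertScaleAbs(cv2.resize(im,None,fx=f,fy=f,interpolation=cv2.INTER_CUBIC),alpha=1.4))
```

```text
(no output)
```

View pics/top1.png

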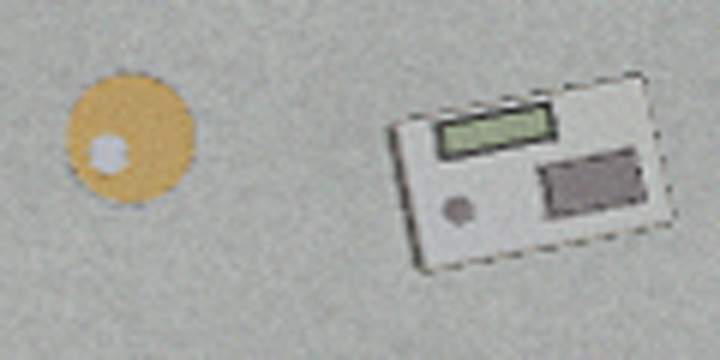

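View pics/side1.png

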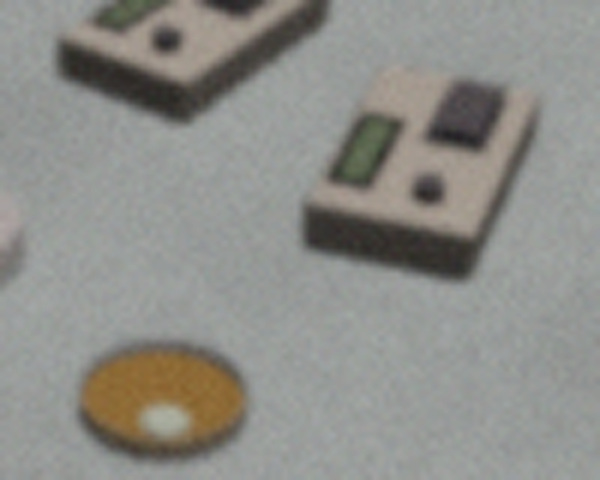

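In the top crop, the colony is at (109,154), the dish centre at (131,138), the bar key at (592,184) and the round key at (459,210). In the side crop, the colony is at (165,420), the bar key at (470,109) and the round key at (428,184).

```bash
cat > h.py <<'E'
from plant import bot
import numpy as np, cv2
def ray(n,u,v):
    c=bot.camera_params(n); d=np.array([c['k1'],0,0,0,0.])
    p=cv2.undistortPoints(np.array([[[u,v]]],float),c['K'],d,None,None)[0,0]
    return c['xyz'],c['attitude']@np.array([p[0],p[1],1])
def onz(n,u,v,z):
    o,d=ray(n,u,v); return o+d*(z-o[2])/d[2]
def proj(n,P):
    c=bot.camera_params(n)
    q=(np.array(P)-c['xyz'])@c['attitude']
    s=q[:2]/q[2]; s=s*(1+c['k1']*s@s)
    return c['K'][:2,:2]@s+c['K'][:2,2]
E
python3 - <<'E'
from h import *
o={"top":(245,170),"side":(235,140)}
pts={"colony":(.008,(109,154),(165,420)),"dishc":(.006,(131,138),(163,398)),"bar":(.045,(592,184),(470,109)),"round":(.045,(459,210),(428,184))}
for k,(z,a,b) in pts.items():
    for n,p in(("top",a),("side",b)):
        print(k,n,onz(n,*[o[n][i]+(p[i]+.5)/6-.5 for i in(0,1)],z).round(4))
for u in [(395,122),(640,76),(672,222),(424,270)]: print(onz("top",245+(u[0]+.5)/6-.5,170+(u[1]+.5)/6-.5,.035).round(4))
E
```

```text
colony top [ 0.564  -0.0509  0.008 ]
colony side [ 0.5603 -0.0485  0.008 ]
dishc top [ 0.5751 -0.0654  0.006 ]
dishc side [ 0.572 -0.066  0.006]
bar top [ 0.5451 -0.3636  0.045 ]
bar side [ 0.5391 -0.3608  0.045 ]
round top [ 0.5271 -0.2764  0.045 ]
round side [ 0.5237 -0.273   0.045 ]
[ 0.5849 -0.2364  0.035 ]
[ 0.6176 -0.3987  0.035 ]
[ 0.5217 -0.4189  0.035 ]
[ 0.4885 -0.2552  0.035 ]
```

```bash
cat >> h.py <<'E'
def shift(x,y,z):
    s=bot.observe(); return (s['tcp_rot'].T@(np.array([x,y,z])-s['tool_pos'])*1000).round(1)
E
python3 - <<'E'
from h import *
print(shift(.562,-.05,.2),shift(.562,-.05,.08))
E
```

```text
[ 525.1 -443.2   57.3] [ 525.2 -443.   177.3]
```

>>> send_rows(rows=[[0, 44, -37, 5, 0, 0, 0], [0, 88, -74, 10, 0, 0, 0], [0, 132, -111, 15, 0, 0, 0], [0, 175, -148, 20, 0, 0, 0], [0, 219, -185, 25, 0, 0, 0], [0, 263, -222, 30, 0, 0, 0], [0, 307, -259, 35, 0, 0, 0], [0, 350, -296, 40, 0, 0, 0], [0, 394, -333, 45, 0, 0, 0], [0, 438, -370, 50, 0, 0, 0], [0, 482, -407, 55, 0, 0, 0], [0, 525, -443, 57, 0, 0, 0], [0, 525, -443, 90, 0, 0, 0], [0, 525, -443, 120, 0, 0, 0], [0, 525, -443, 150, 0, 0, 0], [0, 525, -443, 165, 0, 0, 0], [0, 525, -443, 165, 0, 0, 0]])

```text
t: 2.33
tool_pos: [0.5615, -0.0506, 0.0918]
tcp_rot: [[0.959, 0.282, -0.002], [0.282, -0.959, 0.0], [-0.002, -0.001, -1.0]]
contact_force: [0.4, 0.8, -0.0]
grip_width: 0.0002
gripper_force: 0.0
```

Run:
```python
from h import *
im=bot.grab_frame("side")[:,:,::-1][150:230,220:320]
cv2.imwrite("pics/side2.png",cv2.convertScaleAbs(cv2.resize(im,None,fx=6,fy=6,interpolation=cv2.INTER_CUBIC),alpha=1.4))
s=bot.observe();p=s['tool_pos']+.019*s['tcp_rot'][:,2]
print(p,((proj("side",p)-[220,150])+.5)*6, shift(.562,-.05,.047))
```

```text
[ 0.56223831 -0.05060598  0.0736924 ] [258.10289464 254.33207978] [-0.1 -0.6 45.7]
```

View pics/side2.png

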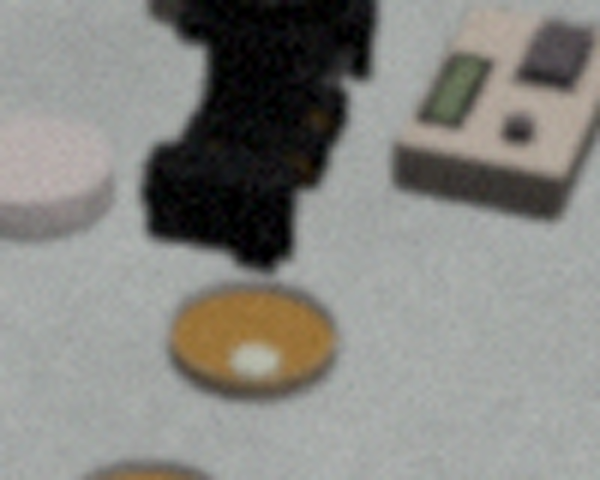

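The fingertips show at about (263,262), close to the predicted (258,254), with the colony below at (255,360). I'll descend and hold.

>>> send_rows(rows=[[0, 0, 0, 20, 0, 0, 0], [0, 0, 0, 35, 0, 0, 0], [0, 0, 0, 45, 0, 0, 0], [0, 0, 0, 45, 0, 0, 0], [0, 0, 0, 45, 0, 0, 0], [0, 0, 0, 45, 0, 0, 0], [0, 0, 0, 45, 0, 0, 0], [0, 0, 0, 45, 0, 0, 0], [0, 0, 0, 45, 0, 0, 0], [0, 0, 0, 45, 0, 0, 0], [0, 0, 0, 45, 0, 0, 0], [0, 0, 0, 45, 0, 0, 0], [0, 0, 0, 45, 0, 0, 0], [0, 0, 0, 45, 0, 0, 0], [0, 0, 0, 45, 0, 0, 0], [0, 0, 0, 45, 0, 0, 0], [0, 0, 0, 45, 0, 0, 0], [0, 0, 0, 45, 0, 0, 0], [0, 0, 0, 45, 0, 0, 0], [0, 0, 0, 45, 0, 0, 0]])

```text
t: 4.88
tool_pos: [0.562, -0.0506, 0.0474]
tcp_rot: [[0.959, 0.282, -0.0], [0.282, -0.959, -0.0], [-0.0, 0.0, -1.0]]
contact_force: [0.5, 0.4, 0.2]
grip_width: 0.0002
gripper_force: 0.0
```

>>> send_rows(rows=[[0, 0, 0, 0, 0, 0, 0], [0, 0, 0, 0, 0, 0, 0], [0, 0, 0, 0, 0, 0, 0], [0, 0, 0, 0, 0, 0, 0], [0, 0, 0, 0, 0, 0, 0], [0, 0, 0, 0, 0, 0, 0], [0, 0, 0, 0, 0, 0, 0], [0, 0, 0, 0, 0, 0, 0], [0, 0, 0, 0, 0, 0, 0], [0, 0, 0, 0, 0, 0, 0], [0, 0, 0, 0, 0, 0, 0], [0, 0, 0, 0, 0, 0, 0], [0, 0, 0, 0, 0, 0, 0], [0, 0, 0, 0, 0, 0, 0]])

```text
t: 6.62
tool_pos: [0.562, -0.0506, 0.0474]
tcp_rot: [[0.959, 0.282, -0.0], [0.282, -0.959, 0.0], [-0.0, -0.0, -1.0]]
contact_force: [0.6, -0.5, 0.5]
grip_width: 0.0006
gripper_force: 0.0
```

Run:
```python
from h import *
s=bot.observe();print(s['t'],s['tool_pos'],s['contact_force'],shift(.562,-.05,.15),shift(.5435,-.363,.15),shift(.5435,-.363,.074))
```

```text
6.625 [ 0.56202729 -0.05057322  0.04741341] [ 0.5739242  -0.53249093  0.51905949] [ 1.000e-01 -6.000e-01 -1.026e+02] [-105.9  294.5 -102.6] [-105.9  294.5  -26.6]
```

>>> send_rows(rows=[[0, 0, 0, -40, 0, 0, 0], [0, 0, 0, -80, 0, 0, 0], [0, 0, 0, -103, 0, 0, 0], [0, -18, 49, -103, 0, 0, 0], [0, -36, 98, -103, 0, 0, 0], [0, -53, 147, -103, 0, 0, 0], [0, -71, 196, -103, 0, 0, 0], [0, -89, 245, -103, 0, 0, 0], [0, -106, 294, -103, 0, 0, 0], [0, -106, 294, -70, 0, 0, 0], [0, -106, 294, -45, 0, 0, 0], [0, -106, 294, -32, 0, 0, 0], [0, -106, 294, -27, 0, 0, 0], [0, -106, 294, -27, 0, 0, 0]])

```text
t: 8.38
tool_pos: [0.5436, -0.3626, 0.0749]
tcp_rot: [[0.959, 0.282, 0.001], [0.282, -0.959, -0.0], [0.0, 0.0, -1.0]]
contact_force: [-0.4, -0.3, 0.4]
grip_width: 0.0004
gripper_force: 0.0
```

Run:
```python
from h import *
im=bot.grab_frame("side")[:,:,::-1][120:200,260:360]
cv2.imwrite("pics/side3.png",cv2.convertScaleAbs(cv2.resize(im,None,fx=6,fy=6,interpolation=cv2.INTER_CUBIC),alpha=1.6))
s=bot.observe();print(s['t'],s['tool_pos'],s['contact_force'])
```

```text
8.425 [ 0.54378331 -0.36272447  0.07523215] [ 0.25390424  0.30590064 -0.65904613]
```

View pics/side3.png

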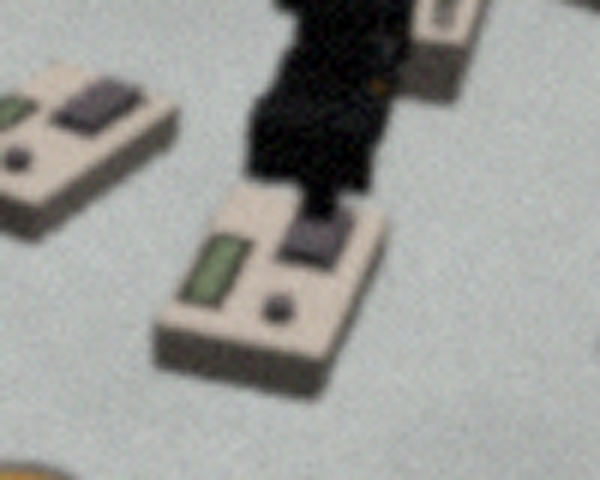

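The fingertips at (320,215) are right above the bar key at (317,237). Pressing now.

>>> send_rows(rows=[[0, 0, 0, 6, 0, 0, 0], [0, 0, 0, 10, 0, 0, 0], [0, 0, 0, 13, 0, 0, 0], [0, 0, 0, 16, 0, 0, 0], [0, 0, 0, 17, 0, 0, 0], [0, 0, 0, 17, 0, 0, 0], [0, 0, 0, 17, 0, 0, 0]])

```text
t: 9.3
tool_pos: [0.5434, -0.3626, 0.059]
tcp_rot: [[0.959, 0.282, -0.0], [0.282, -0.959, -0.0], [-0.0, 0.0, -1.0]]
contact_force: [-5.1, 3.3, 15.6]
grip_width: 0.0005
gripper_force: 7.6
```

15.6 N with the tips at z = 0.040 means the key is on its stop. Release and retreat.

>>> send_rows(rows=[[0, 0, 0, -3, 0, 0, 0], [0, 0, 0, -8, 0, 0, 0], [0, 0, 0, -20, 0, 0, 0], [0, 0, 0, -50, 0, 0, 0], [0, 0, 0, -90, 0, 0, 0], [0, 0, 0, -130, 0, 0, 0], [0, 0, 0, -150, 0, 0, 0], [0, 0, 0, -150, 0, 0, 0], [0, 0, 0, -150, 0, 0, 0], [0, 0, 0, -150, 0, 0, 0]])

```text
t: 10.55
tool_pos: [0.5424, -0.362, 0.2056]
tcp_rot: [[0.959, 0.282, -0.003], [0.282, -0.959, 0.002], [-0.002, -0.002, -1.0]]
contact_force: [-1.2, 0.2, -0.5]
grip_width: 0.0003
gripper_force: 0.0
```

Run:
```python
from h import *
s=bot.observe();print(s['t'],s['tool_pos'],s['contact_force'],s['qd'].round(3))
print(bot.finish_job())
```

```text
10.55 [ 0.54242265 -0.36203654  0.2055954 ] [-1.20861286  0.22896327 -0.47014508] [-0.    -0.003  0.    -0.006 -0.001  0.002  0.003]
the job is handed in; nothing more can be done
None
```

The job is handed in at 10.55 s: I held the fingertips about 2 cm above the large colony for about 3.9 s, pressed the leftmost counter's bar key to its stop (15.6 N) and moved clear; no picture was taken after release to confirm the key came back up.

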